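# Nip up the die in the pellet press with its folding crank

### The job

Swing the folded red handle on the crank of the small pellet press out until it stands fully upright, then wind the crank clockwise until the screw bears firmly on the die and you feel the crank go tight. Stop there without forcing it, let go with the handle still upright, and leave the things standing round the press where they are.

Things in the scene. Friction and masses are not known exactly. Their poses are not given: they have to be found in the camera images.
- press: Small bench screw press for pellets: dark iron base on a 250 x 210 x 9 mm plywood board, two steel columns, dark crosshead (top at 165 mm, brass nut to 177 mm) through which a vertical screw passes, carrying the crank on top and a flat nose below. Fixed to the bench. Origin under the board's centre, z up; the screw's axis passes through it
- die: Round steel pellet die, 50 mm wide, 52 mm tall, with a flat brass-coloured plunger head (32 mm wide) on top; it stands on a steel packing disc under the screw. Loose, about 0.45 kg. Origin under its centre, z up. The screw's nose starts about 5 to 15 mm above the head (0.6 to 1.9 turns of the crank); the exact gap is to be felt. The nose turns on the head as it tightens
- crank_axis (a point): Point on the screw's vertical axis, on the top face of the crank's flat bar (bar 14 mm wide, 10 mm thick). About 211 mm above the bench at the start; sinks 8 mm per clockwise turn
- handle_pin (a point): Middle of the hinge pin that joins the folding handle to the outer end of the crank bar: 60 mm out from the screw's axis and 20 mm above the bar's top face. The pin is level, square to the bar
- grip_mid (a point): Middle of the red grip, 37 mm from the hinge pin along the handle. The grip is a round sleeve, 20 mm thick (a little slimmer at the ends), from 12 to 62 mm from the pin, and it spins freely on the handle; a steel cap ends at 66 mm. Folded, it lies level above the crank bar, pointing back over the screw, with 10 mm free beneath it
- handle (a joint): Fold of the handle: 0 folded flat over the bar (start), grows as its free end swings up and outwards; about 1.57 upright, stop at 1.60. Stiff hinge: it takes about 4 N at the middle of the grip to move it either way, and it stays where it is left
- crank (a joint): Turn of the crank about the screw's axis, grows clockwise seen from above, starts between -1.2 and 1.2 rad. Turning takes about 2 N at the grip while the screw runs free. Once the nose is on the die the pull needed to keep turning rises by about 1 N every 5 degrees: some 6 N more than free running is firmly tight, over 12 N more is forcing it. It stays put when turning stops or the grip is let go
- mortar: White porcelain mortar, 84 mm wide, 34 mm tall, with a pestle leaning in it, on the bench beside the press. Not to be disturbed
- salt_jar: Small amber jar with a black cap, 48 mm wide, 62 mm tall, on the bench beside the press. Not to be disturbed
- spatula: Steel spatula, 160 mm long, lying on the bench beside the press. Not to be disturbed
- pellet_holder: Aluminium ring, 44 mm wide, 10 mm tall, lying on the bench beside the press. Not to be disturbed

How it is judged:
On the way, in this order (a step that is already met when the one before it is completed fails the run):
1. the handle stands fully upright (value of joint handle above 1.5 rad), for 0.2 s.
2. the screw bears firmly on the die, handle upright (contact force between crank and die above 25 N and value of joint handle above 1.4 rad), for 0.2 s.
At the end, for the whole second after the job is handed in: The handle stands upright (fold at least 1.4 rad), the screw's nose presses on the die with 20 to 160 N, the crank is at rest, the die is within 8 mm of the screw's axis, and the mortar, jar, spatula and ring are within 30 mm of where they were (contact force between crank and die between 20 and 160 N and value of joint handle above 1.4 rad and velocity of joint crank between -0.1 and 0.1 rad/s and horizontal distance between die and crank_axis below 0.008 m and distance of each of mortar, salt_jar, spatula, pellet_holder from where it was at the start of the episode below 0.03 m); the robot touches nothing.
It fails at once if the screw is forced down on the die (contact force between crank and die above 160 N).
It fails at once if one of the things round the press is knocked about (distance of any of mortar, salt_jar, spatula, pellet_holder from where it was at the start of the episode above 0.05 m).
It also fails if it takes over 72 s, if anything falls off the work surface, if the arm or the gripper's body presses on something with over 40 N, if the wrist force passes 120 N, or if a joint passes its speed limit or range.

### The arm

A 6-joint arm with a two-finger parallel gripper is mounted at the origin on the work surface. World frame = base frame: x ahead of the robot, y to its left, z up, the work surface at z = 0. Lengths are in m, angles in rad, forces in N, time in s.
With the tool pointing down it reaches from about 0.35 to 0.85 m from the base axis. Payload 8.1 kg.
Tool frame: the origin (TCP) lies at the very end of the fingers, on their centre line; the grasp point (between the pads) lies 19 mm behind it; z points along the fingers, x is the direction in which the jaws open and shut, and the axes are right-handed (so a half turn about z gives the same grasp; the last joint's range is limited). The gripper opens to 93 mm and grips with 3 to 60 N. Pads are 15 mm wide; open, the fingers measure 128 mm over their backs; the gripper's body (75 mm by 188 mm) begins 65 mm behind the grasp point.
Start: joints at [1.023, 0.13, 1.488, -0, 1.523, -0.085], TCP at [0.268, 0.537, 0.219] pointing down, gripper open.
Joint ranges: [-2.96, 2.96], [-0.89, 2.26], [0.02, 2.5], [-1.34, 4.48], [0, 2.73], [-2.66, 2.66]. Speed limits (rad/s): [2.39, 2.39, 2.79, 3.14, 3.14, 3.14].

### API

Orientations are given as a rotation vector (axis times angle).
In Python, from rig import * gives the robot as it stands.
- The arm moves only by the tool step_arm, never from a script. Its argument "deltas" is a list of rows, each a list of 7 numbers: the closure in counts, from 0 (fully open) to 255 (shut), then the shift along the world's x, y, z in m, then the turn, a rotation vector about the world's x, y, z in degrees. In form: [[hand, dx, dy, dz, ax, ay, az], ...]. A call has 1 to 20 rows; each row shifts and turns the pose as measured when the row begins; what a row does not reach is not made up. A row lasts 1/10 s, in which the tool goes at most 50 mm and 8.59 degrees, less where a joint would pass 70% of its speed; a pose out of reach is approached as far as the arm can. A call with a gripper value outside its range is refused whole. The fingers move at their own pace and stop on an object; "grip_force" is the grip in N (left out, the last holds). Time passes only in rows, so rows that do not move let the fingers close. It gives the time, the measured TCP pose, the force and the opening at its end, in the units of the state.
- observe(): the state, without advancing time (a new reading comes with each control period).
- read_camera(name): name is "scene" or "top"; returns a dict with "img" (384x512x3 uint8, blue, green, red), "depth" (384x512 float32, m along the optical axis (not along the pixel's ray), 0 where there is no reading), "camera_matrix" (3x3 intrinsics, pixels), "R" (3x3) and "t" (3): a world point X has camera coordinates R X + t. Camera axes: x right, y down, z forward; pixel columns grow to the right and rows downward; lengths in m; the calibration is good to about 2 mm. A picture is of the moment at which its call begins.
- finish_job(): hands the job in, once; it reports no verdict.
The state is a dict: "clock": time; "joint_pos": joint angles; "qvel": joint speeds; "joint_torque": joint torques, N m; "position": TCP position; "eef_rot": TCP orientation; "ft_force": force on the tool from outside, world axes, zero at the start; "ft_torque": the same for the moment, N m; "width": opening from 0.0 (shut) to 1.0 (fully open).
Only numpy, scipy, OpenCV 4.12 (cv2) and the standard library are available. Lean on these libraries where they do the work, as an engineer would, in place of code of your own. Each camera call takes 0.05 s, during which the arm holds its last target.

## Working session

There is one attempt and no reset: what is moved stays moved. The work goes in short steps, Python scripts to look and compute and a tool call to move; the robot and the scene stay as the last step left them, time stands still between calls to the robot, and variables do not carry over. Pictures are saved under pics/ and viewed, and the job is handed in when it is done.

Besides the shell and the picture viewer there is one more tool, called after "Emit:" as name([rows], argument=value, ...), one row to a line, values as JSON. step_arm: Moves the arm, as the interface text tells. Its arguments: {"type":"object","properties":{"deltas":{"type":"array","items":{"type":"array","items":{"type":"number"}}},"grip_force":{"type":"number"}},"required":["deltas"]}

```bash
mkdir -p pics; python3 - <<'E'
from rig import *
import cv2,numpy as np
s=observe();print(s)
for n in("scene","top"):
    c=read_camera(n);cv2.imwrite(f"pics/{n}0.png",c["img"]);np.savez(f"{n}0.npz",**c)
    print(n,c["camera_matrix"].tolist(),(-c["R"].T@c["t"]).round(3),c["R"].round(2).tolist())
E
```

```text
{'clock': 0.0, 'joint_pos': array([ 1.02259136e+00,  1.31153974e-01,  1.48925766e+00, -1.42987003e-05,
        1.52298046e+00, -8.54041825e-02]), 'qvel': array([ 8.97619951e-04, -7.40933785e-04, -5.26975972e-04, -1.54868814e-03,
       -1.15964663e-03,  5.58400920e-05]), 'joint_torque': array([ 3.75452203e-06, -5.59862101e+01, -4.91750264e+01,  7.69929565e-02,
        3.55582440e-02, -2.10475346e-04]), 'position': array([0.26757045, 0.53641446, 0.2176036 ]), 'eef_rot': array([ 2.67099537e+00,  1.65233053e+00, -2.51108149e-03]), 'ft_force': array([-0.30443387,  0.25894534,  0.45844329]), 'ft_torque': array([-0.01662598,  0.01060433,  0.0190895 ]), 'width': 0.9997531733454135}
scene [[401.8543280265947, 0.0, 251.80213741169595], [0.0, 401.8543280265947, 189.81651590697152], [0.0, 0.0, 1.0]] [ 1.265 -0.19   0.654] [[0.28, 0.96, 0.02], [0.55, -0.14, -0.82], [-0.79, 0.24, -0.57]]
top [[495.40511219526684, 0.0, 260.15585303986296], [0.0, 495.40511219526684, 202.30871934125352], [0.0, 0.0, 1.0]] [0.389 0.03  1.213] [[-0.01, -1.0, -0.03], [-0.99, 0.01, -0.17], [0.17, 0.03, -0.99]]
```

View pics/scene0.png

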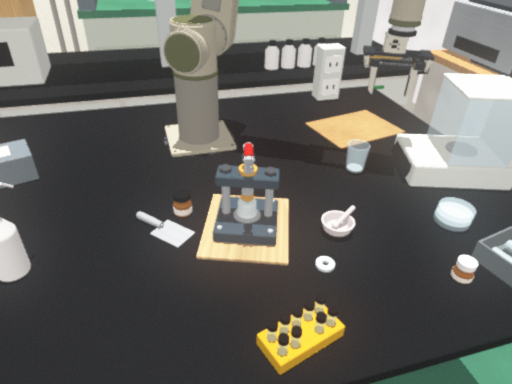

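View pics/top0.png

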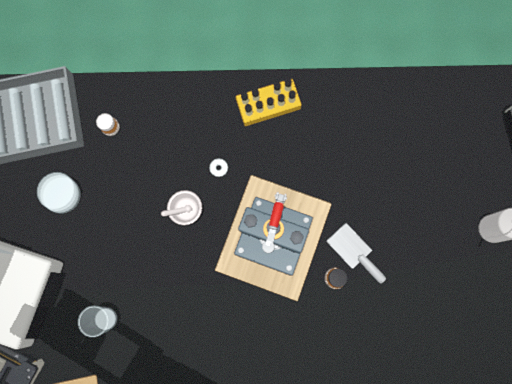

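```bash
cat > h.py <<'E'
import numpy as np,cv2
def pts(c):
    K=c["camera_matrix"];d=c["depth"];v,u=np.mgrid[:384,:512]
    p=np.stack([(u-K[0,2])/K[0,0]*d,(v-K[1,2])/K[1,1]*d,d],-1)
    return (p-c["t"])@c["R"]
def red(im):
    h=cv2.cvtColor(im,cv2.COLOR_BGR2HSV)
    return ((h[...,0]<8)|(h[...,0]>172))&(h[...,1]>140)&(h[...,2]>60)
E
python3 - <<'E'
from h import *
for n in("scene","top"):
    c=np.load(n+"0.npz");P=pts(c);m=red(c["img"])&(c["depth"]>0)
    v,u=np.nonzero(m);p=P[m];print(n,m.sum(),u.mean(),v.mean(),p.mean(0),p.min(0),p.max(0))
    k=(p[:,2]>0.2)&(p[:,2]<.27);q=p[k];cc=q.mean(0);w,V=np.linalg.eigh(np.cov(q.T));a=V[:,-1];t=(q-cc)@a;print(k.sum(),cc,a,t.min(),t.max())
E
```

```text
scene 100 248.41 149.67 [0.51873311 0.02893094 0.22702156] [ 0.11754248  0.01031491 -0.00253819] [0.55883881 0.16240373 0.24269489]
95 [0.53925771 0.02207693 0.23893153] [-0.94465009  0.3271186  -0.02509248] -0.01972869637120615 0.035489345695028804
top 219 276.1187214611872 213.87214611872147 [0.53087252 0.0257121  0.23939315] [0.50674562 0.01170225 0.22876937] [0.55536831 0.0380835  0.24531826]
219 [0.53087252 0.0257121  0.23939315] [-0.96885078  0.24752635  0.00767263] -0.023784326612328675 0.023694576141923232
```

```bash
python3 - <<'E'
from h import *
c=np.load("top0.npz");t=c["img"];s=np.load("scene0.npz")["img"]
a=cv2.resize(t[165:310,205:345],None,fx=4,fy=4,interpolation=cv2.INTER_CUBIC)
cv2.imwrite("pics/z1.png",a)
cv2.imwrite("pics/z2.png",cv2.resize(s[130:265,195:300],None,fx=4.2,fy=4.2,interpolation=cv2.INTER_CUBIC))
P=pts(c)
# board
h=cv2.cvtColor(t,cv2.COLOR_BGR2HSV)
m=((h[...,0]>8)&(h[...,0]<28)&(h[...,1]>50)&(h[...,2]>120)&(abs(P[...,2]-.009)<.006)).astype(np.uint8)
m[:160]=0;m[:,:200]=0;m[320:]=0;m[:,345:]=0
q=P[m>0];r=cv2.minAreaRect((q[:,:2]*1000).astype(np.float32));print(r)
# crank bar: points at height 0.2-0.25
g=(P[...,2]>.195)&(P[...,2]<.26)&(np.hypot(P[...,0]-.5,P[...,1]-.03)<.12)
v,u=np.nonzero(g)
for x in range(v.min(),v.max()+1,3):
    k=v==x
    if k.any():print(x,u[k].min(),u[k].max(),P[x,int(u[k].mean())].round(4))
E
```

```text
((509.972900390625, 32.54878234863281), (212.60195922851562, 252.24537658691406), 69.47348022460938)
192 277 278 [0.5756 0.0234 0.236 ]
195 275 286 [0.5697 0.0174 0.2345]
198 276 286 [0.563  0.0155 0.2379]
201 276 285 [0.5574 0.0176 0.2348]
204 274 283 [0.5502 0.0217 0.2422]
207 273 283 [0.5444 0.0218 0.2408]
210 273 282 [0.5379 0.0239 0.2441]
213 272 281 [0.532  0.0259 0.2437]
216 271 280 [0.5264 0.028  0.2408]
219 270 280 [0.5201 0.0281 0.2431]
222 269 279 [0.5146 0.0301 0.2398]
225 267 280 [0.5087 0.0322 0.2395]
228 267 280 [0.5031 0.0322 0.2362]
231 268 279 [0.5003 0.0324 0.2079]
234 268 276 [0.4938 0.0345 0.2118]
237 268 274 [0.4878 0.0366 0.211 ]
240 267 273 [0.4816 0.0387 0.2119]
243 264 272 [0.4757 0.0428 0.211 ]
246 263 274 [0.4696 0.0428 0.2115]
249 263 273 [0.4635 0.0429 0.2112]
252 266 271 [0.4576 0.043  0.2092]
```

View pics/z1.png

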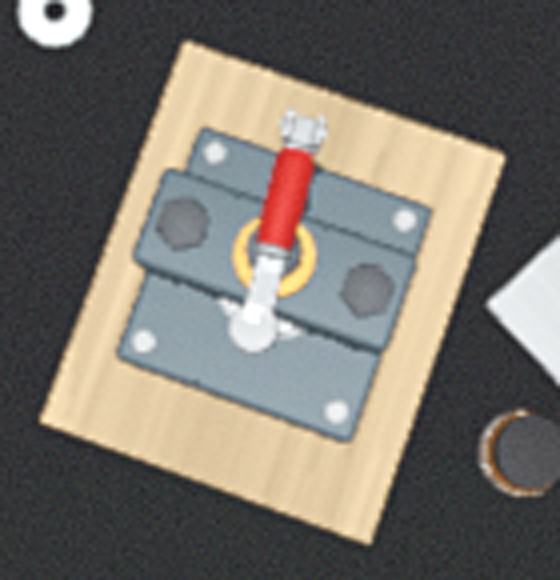

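View pics/z2.png

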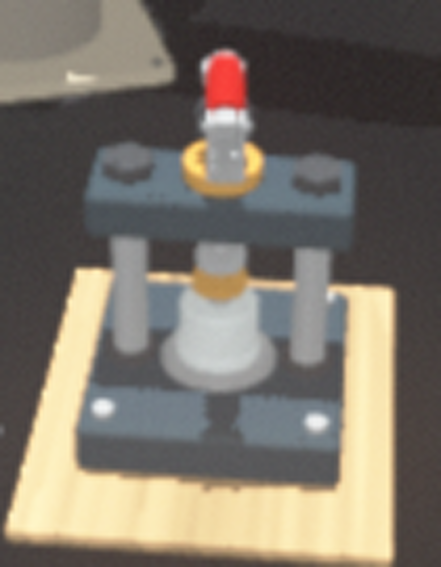

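Emit:
step_arm([
  [0,0,0,0.04,0,0,0],
  [0,0,-0.02,0.04,0,0,6],
  [0,0,-0.04,0.03,0,0,6],
  [0,0.01,-0.048,0,0,0,0],
  [0,0.01,-0.048,0,0,0,0],
  [0,0.02,-0.045,0,0,0,0],
  [0,0.03,-0.04,0,0,0,0],
  [0,0.03,-0.04,0,0,0,0],
  [0,0.03,-0.04,0,0,0,0],
  [0,0.03,-0.04,0,0,0,0],
  [0,0.03,-0.04,0,0,0,0],
  [0,0.03,-0.04,0,0,0,0],
])

```text
clock: 1.3
position: [0.4807, 0.0873, 0.3254]
eef_rot: [2.459, 1.944, -0.009]
ft_force: [0.1, 0.2, -0.7]
width: 1.0
```

```bash
cat >> h.py <<'E'
def ray(c,u,v,z):
    K=c["camera_matrix"];C=-c["R"].T@c["t"];d=c["R"].T@np.array([(u-K[0,2])/K[0,0],(v-K[1,2])/K[1,1],1])
    return C+d*(z-C[2])/d[2]
def st(o):
    from scipy.spatial.transform import Rotation as R
    M=R.from_rotvec(o["eef_rot"]).as_matrix();print("t",round(o["clock"],2),"tcp",o["position"].round(4),"x",M[:,0].round(3),"z",M[:,2].round(3),"F",o["ft_force"].round(1),"w",round(o["width"]*93,1),"q",o["joint_pos"].round(2))
E
python3 - <<'E'
from h import *
from rig import *
st(observe())
c=np.load("top0.npz");print(ray(c,273.6,229.5,.177),ray(c,205+303/4,165+130/4,.24))
E
```

```text
t 1.3 tcp [0.4807 0.0873 0.3254] x [ 0.231  0.973 -0.009] z [-0.    -0.009 -1.   ] F [ 0.1  0.2 -0.7] w 93.0 q [ 0.08 -0.19  1.61 -0.01  1.72 -1.26]
[0.50683337 0.03114235 0.177     ] [0.56360308 0.01606171 0.24      ]
```

Emit:
step_arm([
  [0,0.025,-0.031,0,0,0,0],
  [0,0.025,-0.03,0,0,0,0],
  [0,0,0,-0.03,0,0,0],
  [0,0,0,-0.03,0,0,0],
  [0,0,0,0,0,0,0],
])

```text
clock: 1.8
position: [0.5343, 0.0158, 0.2612]
eef_rot: [2.469, 1.932, -0.014]
ft_force: [-0.8, -0.2, 0.2]
width: 1.001
```

```bash
python3 - <<'E'
from h import *
from rig import *
c=read_camera("scene");cv2.imwrite("pics/a1.png",cv2.resize(c["img"][60:270,150:350],None,fx=3,fy=3,interpolation=cv2.INTER_CUBIC))
st(observe())
E
```

```text
t 1.85 tcp [0.535  0.0159 0.2637] x [ 0.24   0.971 -0.01 ] z [-0.    -0.011 -1.   ] F [-0.2  0.1  0.2] w 92.9 q [-0.06 -0.06  1.6  -0.01  1.6  -1.39]
```

View pics/a1.png

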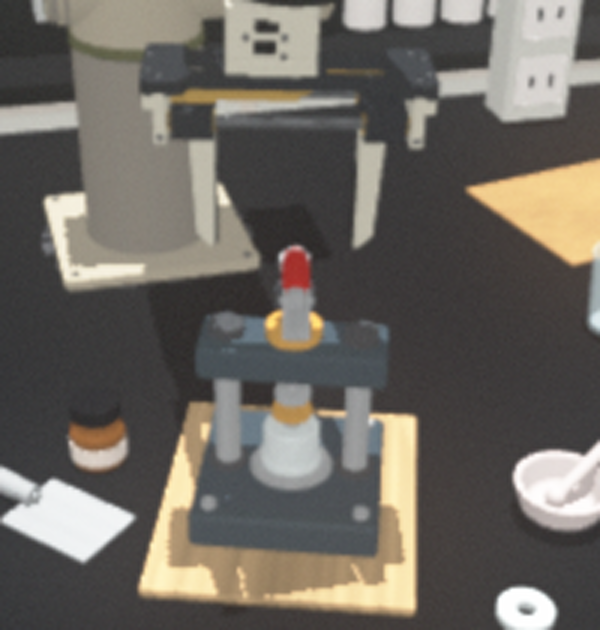

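Emit:
step_arm([
  [0,-0.004,0.01,0,0,0,0],
  [0,0,0,0,0,0,0],
  [0,0,0,-0.015,0,0,0],
  [0,0,0,-0.015,0,0,0],
  [0,0,0,-0.012,0,0,0],
  [0,0,0,-0.003,0,0,0],
  [0,0,0,0,0,0,0],
])

```text
clock: 2.55
position: [0.5318, 0.0288, 0.2205]
eef_rot: [2.461, 1.933, -0.002]
ft_force: [0.9, -0.3, -0.1]
width: 1.0
```

Emit:
step_arm([
  [0,-0.001,-0.0015,-0.006,0,0,0],
  [0,0,0,0,0,0,0],
  [150,0,0,0,0,0,0],
  [255,0,0,0,0,0,0],
  [255,0,0,0,0,0,0],
  [255,0,0,0,0,0,0],
  [255,0,0,0,0,0,0],
  [255,0,0,0,0,0,0],
], grip_force=15)

```text
clock: 3.35
position: [0.5316, 0.0267, 0.2154]
eef_rot: [2.461, 1.931, 0.0]
ft_force: [0.7, 0.7, 1.1]
width: 0.538
```

```bash
python3 - <<'E'
from h import *
from rig import *
c=read_camera("scene");cv2.imwrite("pics/a2.png",cv2.resize(c["img"][60:270,150:350],None,fx=3,fy=3,interpolation=cv2.INTER_CUBIC))
st(observe())
E
```

```text
t 3.4 tcp [0.5316 0.0267 0.2154] x [ 0.238  0.971 -0.008] z [ 0.009 -0.011 -1.   ] F [ 0.5 -0.  -0. ] w 45.4 q [-0.04 -0.06  1.69 -0.01  1.5  -1.37]
```

View pics/a2.png

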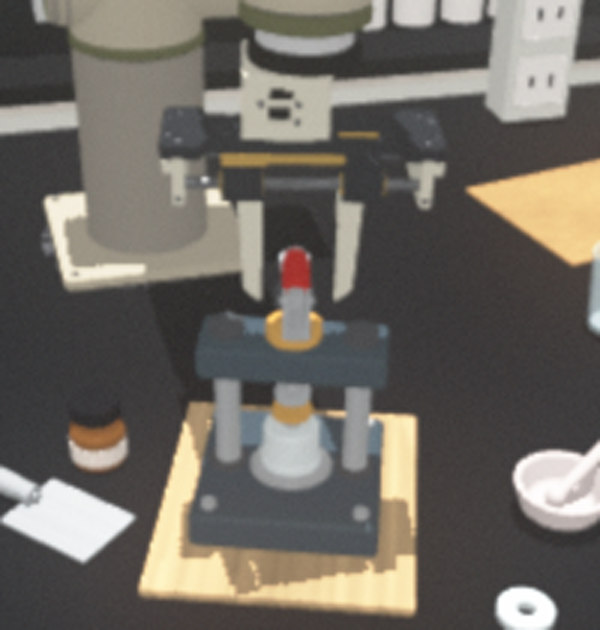

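Still closing (45 mm open), well centred on the red grip. I continue closing.

Emit:
step_arm([
  [255,0,0,-0.001,0,0,0],
  [255,0,0,0,0,0,0],
  [255,0,0,0,0,0,0],
  [255,0,0,0,0,0,0],
  [255,0,0,0,0,0,0],
  [255,0,0,0,0,0,0],
  [255,0,0,0,0,0,0],
])

```text
clock: 4.1
position: [0.5315, 0.0261, 0.2143]
eef_rot: [2.46, 1.93, -0.001]
ft_force: [0.4, -0.9, 0.2]
width: 0.212
```

```bash
python3 - <<'E'
from h import *
from rig import *
st(observe())
E
```

```text
t 4.1 tcp [0.5315 0.0261 0.2143] x [ 0.238  0.971 -0.009] z [ 0.009 -0.012 -1.   ] F [ 0.4 -0.9  0.2] w 19.7 q [-0.04 -0.06  1.69 -0.01  1.5  -1.37]
```

Emit:
step_arm([
  [255,0.0006,0,0.0064,0,0,0],
  [255,0.0016,-0.0004,0.0063,0,0,0],
  [255,0.0026,-0.0007,0.0058,0,0,0],
  [255,0.0036,-0.0009,0.0053,0,0,0],
  [255,0,0,0,0,0,0],
], grip_force=25)

```text
clock: 4.6
position: [0.5366, 0.0248, 0.2349]
eef_rot: [2.467, 1.936, -0.014]
ft_force: [0.1, -1.4, -2.2]
width: 0.208
```

```bash
python3 - <<'E'
from h import *
from rig import *
c=read_camera("scene");cv2.imwrite("pics/a3.png",cv2.resize(c["img"][60:270,150:350],None,fx=3,fy=3,interpolation=cv2.INTER_CUBIC))
st(observe())
E
```

```text
t 4.65 tcp [0.5367 0.0248 0.235 ] x [ 0.237  0.971 -0.011] z [-0.003 -0.01  -1.   ] F [-2.4  0.7 -3.3] w 19.0 q [-0.04 -0.04  1.64 -0.01  1.55 -1.37]
```

View pics/a3.png

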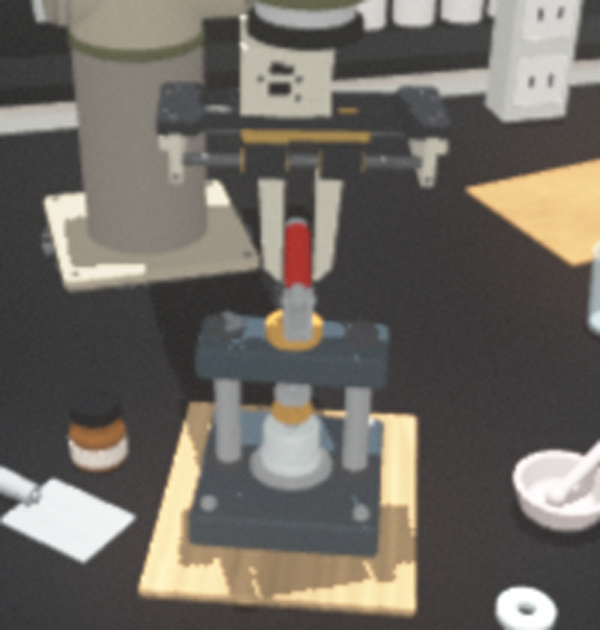

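Emit:
step_arm([
  [255,0.0044,-0.0011,0.0046,0,0,0],
  [255,0.0042,-0.0011,0.004,0,0,0],
  [255,0.0047,-0.0012,0.0032,0,0,0],
  [255,0.005,-0.0013,0.0024,0,0,0],
  [255,0,0,0,0,0,0],
])

```text
clock: 5.15
position: [0.549, 0.0219, 0.2466]
eef_rot: [-2.464, -1.937, 0.032]
ft_force: [1.0, -1.0, -4.3]
width: 0.209
```

```bash
python3 - <<'E'
from h import *
from rig import *
st(observe())
E
```

```text
t 5.15 tcp [0.549  0.0219 0.2466] x [ 0.236  0.972 -0.012] z [-0.02  -0.007 -1.   ] F [ 1.  -1.  -4.3] w 19.5 q [-0.05  0.    1.57 -0.01  1.59 -1.38]
```

Emit:
step_arm([
  [255,0.006,-0.0015,0.0026,0,0,0],
  [255,0.006,-0.0015,0.0016,0,0,0],
  [255,0.006,-0.0015,0.0004,0,0,0],
  [255,0,0,0,0,0,0],
])

```text
clock: 5.55
position: [0.5629, 0.0185, 0.2525]
eef_rot: [-2.456, -1.933, 0.043]
ft_force: [0.5, -1.7, -8.4]
width: 0.202
```

```bash
python3 - <<'E'
from h import *
from rig import *
c=read_camera("scene");cv2.imwrite("pics/a4.png",cv2.resize(c["img"][60:270,150:350],None,fx=3,fy=3,interpolation=cv2.INTER_CUBIC))
st(observe())
E
```

```text
t 5.6 tcp [0.5631 0.0185 0.2524] x [ 0.235  0.972 -0.012] z [-0.031 -0.005 -1.   ] F [-1.6 -1.1 -3.2] w 18.6 q [-0.05  0.05  1.51 -0.01  1.61 -1.39]
```

View pics/a4.png

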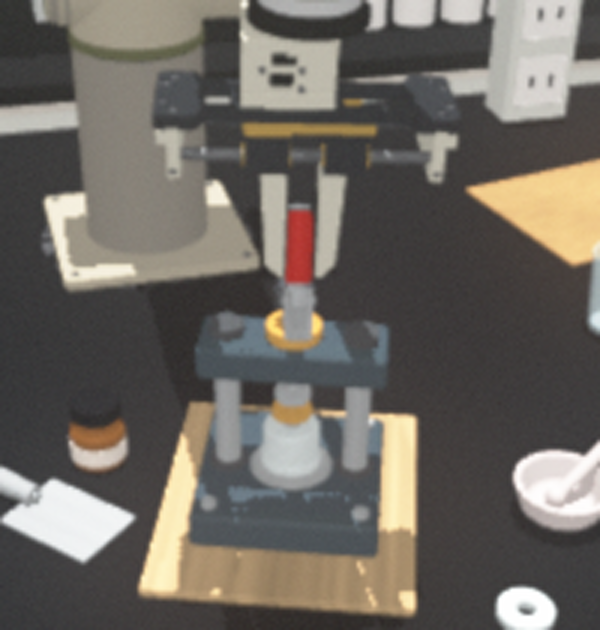

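Emit:
step_arm([
  [255,0.004,-0.001,0.0002,0,-0.6,0],
  [255,0.002,-0.0005,0,0,-0.6,0],
  [255,0.0015,-0.0004,0,0,-0.5,0],
  [255,0,0,0,0,0,0],
])

```text
clock: 6.0
position: [0.5669, 0.0175, 0.2531]
eef_rot: [-2.466, -1.942, 0.015]
ft_force: [-1.9, -0.4, -5.2]
width: 0.191
```

```bash
python3 - <<'E'
from h import *
from rig import *
st(observe())
E
```

```text
t 6.0 tcp [0.5669 0.0175 0.2531] x [ 0.234  0.972 -0.006] z [-0.009 -0.004 -1.   ] F [-1.9 -0.4 -5.2] w 17.7 q [-0.06  0.04  1.52 -0.    1.59 -1.39]
```

Emit:
step_arm([
  [255,0.002,-0.0005,-0.0003,0,0,0],
  [255,0.002,-0.0005,-0.0003,0,0,0],
  [255,0,0,0,0,0,0],
])

```text
clock: 6.3
position: [0.568, 0.0173, 0.2532]
eef_rot: [-2.462, -1.94, 0.021]
ft_force: [0.4, 0.0, -5.9]
width: 0.186
```

```bash
python3 - <<'E'
from h import *
from rig import *
st(observe())
for n in("scene","top"):
    c=read_camera(n);cv2.imwrite(f"pics/{n}5.png",c["img"] if n=="top" else cv2.resize(c["img"][60:270,150:350],None,fx=3,fy=3,interpolation=cv2.INTER_CUBIC))
    P=pts(c);m=red(c["img"])&(P[...,2]>.2)&(P[...,2]<.32);q=P[m];cc=q.mean(0);w,V=np.linalg.eigh(np.cov(q.T));print(n,m.sum(),cc,V[:,-1],q.min(0),q.max(0))
st(observe())
E
```

```text
t 6.3 tcp [0.568  0.0173 0.2532] x [ 0.234  0.972 -0.006] z [-0.015 -0.002 -1.   ] F [ 0.4  0.  -5.9] w 17.3 q [-0.06  0.05  1.51 -0.    1.6  -1.39]
scene 183 [0.56256208 0.0176938  0.26968543] [-0.34959697  0.08053611  0.93343232] [0.55192576 0.00885736 0.24697567] [0.57274173 0.02779159 0.29157684]<stdin>:6: RuntimeWarning: Mean of empty slice.
  ret = um.true_divide(
  avg = a.mean(axis, **keepdims_kw)
<stdin>:6: RuntimeWarning: Degrees of freedom <= 0 for slice
  c *= np.true_divide(1, fact)
  c *= np.true_divide(1, fact)
Traceback (most recent call last):
numpy.linalg.LinAlgError: Eigenvalues did not converge
```

View pics/scene5.png

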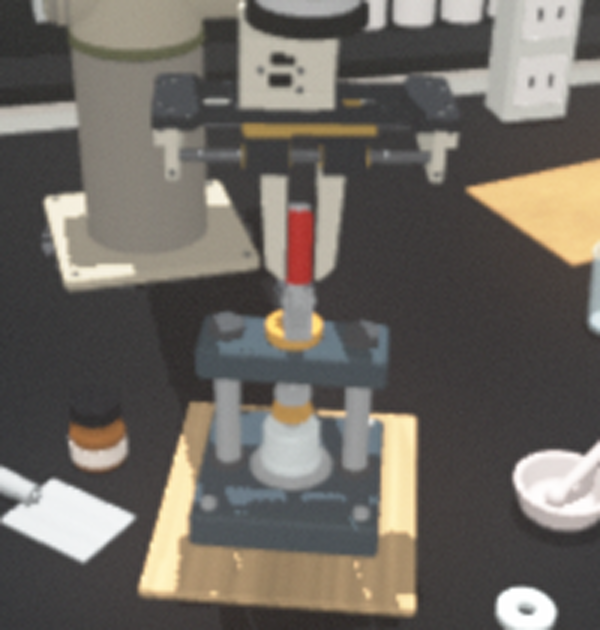

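Emit:
step_arm([
  [100,0,0,0,0,0,0],
  [50,0,0,0,0,0,0],
  [0,0,0,0,0,0,0],
  [0,0,0,0,0,0,0],
  [0,0,0,0,0,0,0],
  [0,0,0,0,0,0,0],
  [0,0,0,0,0,0,0],
  [0,0,0,0,0,0,0],
  [0,-0.002,0,0,0,-0.5,-8.2],
  [0,-0.002,0,0,0,0,-8.2],
  [0,-0.002,0,0,0,0,-8.2],
  [0,0,0,0,0,0,-8.2],
  [0,0,0,0,0,0,-8.2],
  [0,0,0,0,0,0,-8.2],
  [0,0,0,0,0,0,-8.2],
  [0,0,0,0,0,0,-8.2],
  [0,0,0,0,0,0,-8.2],
  [0,0,0,0,0,0,-8.2],
])

```text
clock: 8.2
position: [0.566, 0.0169, 0.2569]
eef_rot: [3.125, -0.237, -0.004]
ft_force: [-0.4, 0.1, -0.4]
width: 0.998
```

```bash
python3 - <<'E'
from h import *
from rig import *
st(observe())
c=read_camera("scene");cv2.imwrite("pics/a6.png",cv2.resize(c["img"][60:270,150:350],None,fx=3,fy=3,interpolation=cv2.INTER_CUBIC))
P=pts(c);m=red(c["img"])&(P[...,2]>.2)&(P[...,2]<.32);q=P[m];v,u=np.nonzero(m)
for x in range(v.min(),v.max()+1,2):
  k=v==x;print(x,k.sum(),u[k].mean(),q[k].mean(0).round(4))
E
```

```text
t 8.2 tcp [0.566  0.0169 0.2569] x [ 0.989 -0.151 -0.002] z [-0.003 -0.007 -1.   ] F [-0.4  0.1 -0.4] w 92.8 q [-0.06  0.03  1.53 -0.01  1.59  0.1 ]
131 3 246.0 [0.551  0.0132 0.2894]
133 3 246.0 [0.5532 0.0126 0.286 ]
135 3 246.0 [0.5552 0.0121 0.2825]
137 3 246.0 [0.5566 0.0118 0.2787]
139 3 246.0 [0.5579 0.0115 0.2748]
141 3 246.0 [0.5594 0.0111 0.2711]
143 3 246.0 [0.5601 0.011  0.2669]
145 2 246.5 [0.5626 0.0115 0.2635]
147 2 246.5 [0.5649 0.0109 0.2602]
149 3 246.0 [0.5654 0.0098 0.2559]
151 3 246.0 [0.567  0.0094 0.2522]
153 2 245.5 [0.5659 0.0087 0.247 ]
```

View pics/a6.png

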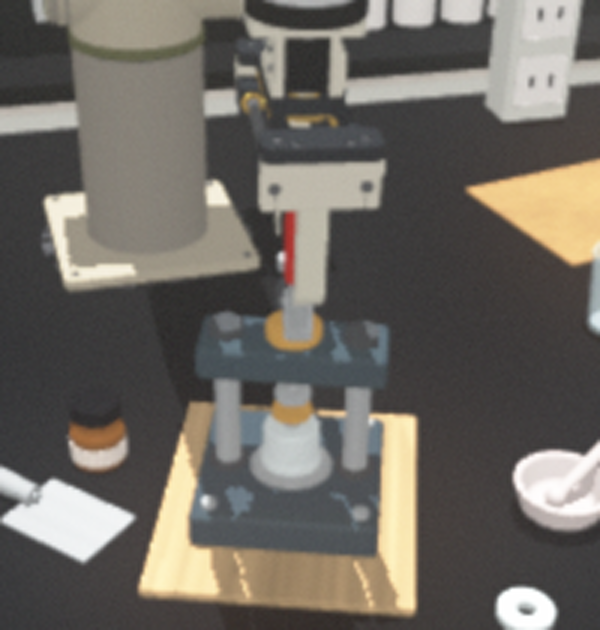

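Emit:
step_arm([
  [0,0,0,-0.004,0,0,-5.5],
  [150,0,0,0,0,0,0],
  [255,0,0,0,0,0,0],
  [255,0,0,0,0,0,0],
  [255,0,0,0,0,0,0],
  [255,0,0,0,0,0,0],
  [255,0,0,0,0,0,0],
  [255,0,0,0,0,0,0],
  [255,0,0,0,0,0,0],
  [255,0,0,0,0,0,0],
  [255,0,0,0,0,0,0],
  [255,0,0,0,0,0,0],
  [255,0,0,0,0,0,0],
  [255,0,0,0,0,0,0],
  [255,0,0,0,0,0,0],
])

```text
clock: 9.75
position: [0.5678, 0.0166, 0.2546]
eef_rot: [3.112, -0.378, 0.004]
ft_force: [0.2, -0.6, 1.1]
width: 0.211
```

```bash
python3 - <<'E'
from h import *
from rig import *
st(observe())
c=read_camera("scene");cv2.imwrite("pics/a7.png",cv2.resize(c["img"][60:270,150:350],None,fx=3,fy=3,interpolation=cv2.INTER_CUBIC))
E
```

```text
t 9.75 tcp [0.5678 0.0166 0.2546] x [ 0.971 -0.239  0.003] z [ 0.001 -0.007 -1.   ] F [ 0.2 -0.6  1.1] w 19.6 q [-0.06  0.03  1.53 -0.01  1.58  0.19]
```

View pics/a7.png

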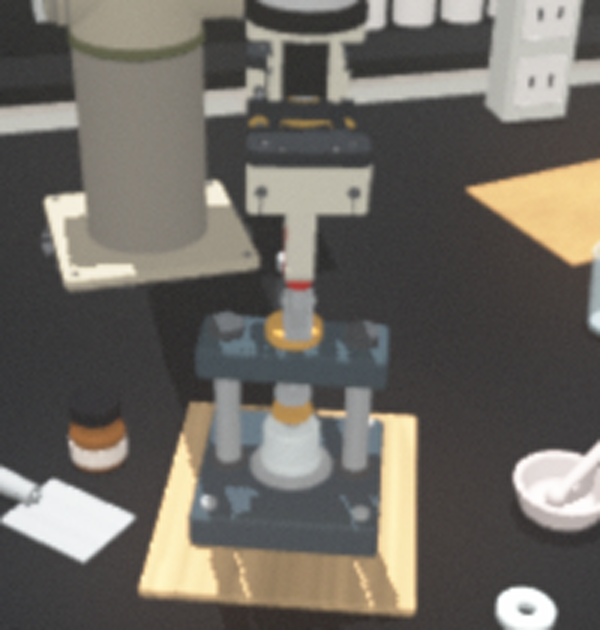

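Emit:
step_arm([
  [255,0.0015,-0.0004,0,0,0,0],
  [255,0,0,0,0,0,0],
])

```text
clock: 10.0
position: [0.5682, 0.0165, 0.2547]
eef_rot: [3.112, -0.377, -0.001]
ft_force: [-0.0, 0.8, 1.6]
width: 0.212
```

Emit:
step_arm([
  [255,0.0015,-0.0004,0,0,0,0],
])

```text
clock: 10.1
position: [0.5687, 0.0164, 0.2546]
eef_rot: [3.112, -0.377, -0.005]
ft_force: [-10.3, 2.1, 5.8]
width: 0.208
```

Emit:
step_arm([
  [255,0.0015,-0.0004,0,0,0,0],
])

```text
clock: 10.2
position: [0.5688, 0.0164, 0.2546]
eef_rot: [3.112, -0.376, -0.01]
ft_force: [-10.1, 1.0, 7.2]
width: 0.21
```

Emit:
step_arm([
  [255,-0.0005,0,0,0,0,0],
  [100,0,0,0,0,0,0],
  [50,0,0,0,0,0,0],
  [0,0,0,0,0,0,0],
  [0,0,0,0,0,0,0],
  [0,0,0,0,0,0,0],
  [0,0,0,0,0,0,0],
  [0,0,0,0,0,0,0],
  [0,0,0,0,0,0,8],
  [0,0,0,0,0,0,8],
  [0,0,0,0,0,0,8],
  [0,0,0,0,0,0,8],
  [0,0,0,0,0,0,8],
  [0,0,0,0,0,0,8],
  [0,0,0,0,0,0,8],
  [0,0,0,0,0,0,8],
  [0,0,0,0,0,0,8],
  [0,0,0,0,0,0,8],
  [0,0,0,0,0,0,8],
  [0,0,0,0,0,0,0],
])

```text
clock: 12.2
position: [0.5685, 0.0162, 0.2536]
eef_rot: [2.437, 1.966, 0.0]
ft_force: [-0.8, 0.7, 1.1]
width: 0.999
```

```bash
python3 - <<'E'
from h import *
from rig import *
st(observe())
c=read_camera("scene");cv2.imwrite("pics/a8.png",cv2.resize(c["img"][60:270,150:350],None,fx=3,fy=3,interpolation=cv2.INTER_CUBIC))
P=pts(c);m=red(c["img"])&(P[...,2]>.2)&(P[...,2]<.32);q=P[m];v,u=np.nonzero(m)
for x in range(v.min(),v.max()+1,3):
  k=v==x;print(x,k.sum(),u[k].mean(),q[k].mean(0).round(4))
E
```

```text
t 12.2 tcp [0.5685 0.0162 0.2536] x [ 0.212  0.977 -0.007] z [ 0.007 -0.008 -1.   ] F [-0.8  0.7  1.1] w 92.9 q [-0.06  0.03  1.53 -0.01  1.57 -1.41]
134 1 245.0 [0.5701 0.0058 0.2928]
137 10 249.5 [0.5758 0.0136 0.288 ]
140 10 249.5 [0.5752 0.0139 0.281 ]
143 9 250.0 [0.5758 0.0149 0.2744]
146 8 249.5 [0.5759 0.014  0.2678]
149 9 249.0 [0.5751 0.0133 0.2606]
152 9 249.0 [0.5762 0.0131 0.2543]
155 6 249.5 [0.5764 0.0143 0.2473]
```

View pics/a8.png

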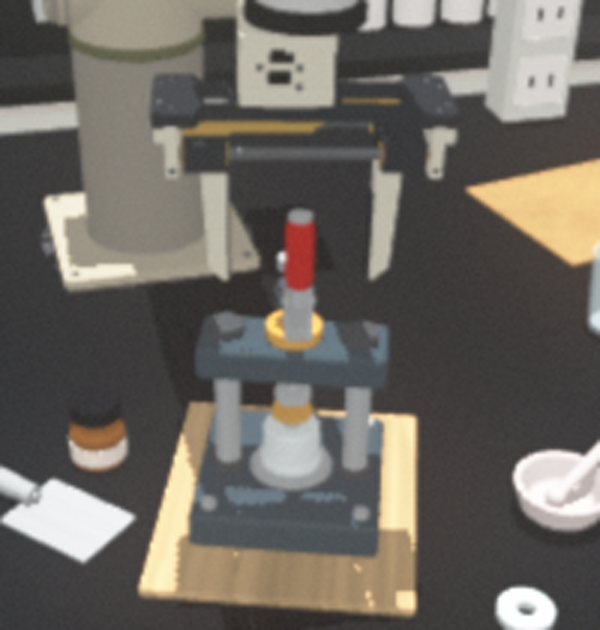

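```bash
cat >> h.py <<'E'
A=np.array([.5093,.0312]); PSI0=np.radians(-14.5)
def plan(o,n=6,step=7.5,ztop=.2525,total=0,rad=.0595):
    from scipy.spatial.transform import Rotation as R
    st(o);M=R.from_rotvec(o["eef_rot"]).as_matrix();p=o["position"]
    d=p[:2]-A;psi=np.arctan2(d[1],d[0]);jaw=np.degrees(np.arctan2(M[1,0],M[0,0]))
    e=(jaw-np.degrees(psi)-90+90)%180-90
    print("psi %.1f r %.1f jaw err %.1f (apply %.1f)"%(np.degrees(psi),np.hypot(*d)*1e3,e,-e))
    u=d/np.hypot(*d);t=np.array([u[1],-u[0]]);F=o["ft_force"];print("F tang(cw) %.1f rad %.1f z %.1f"%(F[:2]@t,F[:2]@u,F[2]))
    # tilt correction, deg
    c=np.cross(M[:,2],[0,0,-1]);print("tilt fix deg",np.degrees(c).round(1))
    q=p[:2]
    for i in range(1,n+1):
        a=psi-np.radians(step)*i;w=A+rad*np.array([np.cos(a),np.sin(a)]);print(i,((w-q)*1e3).round(1));q=w
E
python3 - <<'E'
from h import *
from rig import *
plan(observe())
E
```

```text
t 12.25 tcp [0.5685 0.0162 0.2536] x [ 0.217  0.976 -0.006] z [ 0.007 -0.008 -1.   ] F [ 0.1  0.6 -0.2] w 93.2 q [-0.06  0.03  1.53 -0.01  1.57 -1.41]
psi -14.2 r 61.1 jaw err 1.7 (apply -1.7)
F tang(cw) -0.6 rad -0.0 z -0.2
tilt fix deg [0.5 0.4 0. ]
1 [-3.9 -7. ]
2 [-3.3 -7. ]
3 [-4.2 -6.5]
4 [-5.  -5.9]
5 [-5.8 -5.2]
6 [-6.4 -4.4]
```

Emit:
step_arm([
  [150,-0.0008,0.0,0,0,0,-1],
  [186,0,0,0,0,0,0],
  [186,0,0,0,0,0,0],
  [186,0,0,0,0,0,0],
  [186,0,0,0,0,0,0],
  [186,0,0,0,0,0,0],
  [186,0,0,0,0,0,0],
  [186,0,0,0,0,0,0],
  [186,0,0,0,0,0,0],
  [186,0,0,0,0,0,0],
  [186,0,0,0,0,0,0],
  [186,0,0,0,0,0,0],
], grip_force=15)

```text
clock: 13.45
position: [0.5676, 0.0163, 0.2536]
eef_rot: [2.472, 1.922, -0.0]
ft_force: [-0.4, -0.7, -1.0]
width: 0.269
```

```bash
python3 - <<'E'
from h import *
from rig import *
plan(observe())
E
```

```text
t 13.45 tcp [0.5676 0.0163 0.2536] x [ 0.246  0.969 -0.007] z [ 0.006 -0.008 -1.   ] F [-0.4 -0.7 -1. ] w 25.0 q [-0.06  0.02  1.54 -0.01  1.57 -1.38]
psi -14.4 r 60.2 jaw err 0.1 (apply -0.1)
F tang(cw) 0.8 rad -0.2 z -1.0
tilt fix deg [0.5 0.4 0. ]
1 [-3.1 -7.2]
2 [-3.4 -7. ]
3 [-4.3 -6.5]
4 [-5.1 -5.9]
5 [-5.8 -5.2]
6 [-6.4 -4.4]
```

Emit:
step_arm([
  [186,-0.0026,-0.0073,-0.0002,0.5,0.4,-7.5],
  [186,-0.0034,-0.007,-0.0002,0,0,-7.5],
  [186,-0.0043,-0.0065,-0.0002,0,0,-7.5],
  [186,-0.0051,-0.0059,-0.0002,0,0,-7.5],
  [186,-0.0058,-0.0052,-0.0002,0,0,-7.5],
  [186,-0.0064,-0.0044,-0.0002,0,0,-7.5],
])

```text
clock: 14.05
position: [0.5409, -0.0186, 0.2526]
eef_rot: [-3.037, -0.794, -0.007]
ft_force: [2.0, 1.7, -0.5]
width: 0.269
```

```bash
python3 - <<'E'
from h import *
from rig import *
plan(observe(),9)
E
```

```text
t 14.05 tcp [ 0.5409 -0.0186  0.2526] x [0.872 0.489 0.005] z [ 0.004  0.003 -1.   ] F [ 2.   1.7 -0.5] w 25.0 q [-0.13 -0.04  1.61  0.    1.58 -0.64]
psi -57.6 r 59.0 jaw err -3.1 (apply 3.1)
F tang(cw) -2.6 rad -0.4 z -0.5
tilt fix deg [-0.2  0.2  0. ]
1 [-6.6 -4.1]
2 [-7.3 -2.8]
3 [-7.6 -1.8]
4 [-7.7 -0.8]
5 [-7.8  0.2]
6 [-7.7  1.2]
7 [-7.5  2.2]
8 [-7.1  3.1]
9 [-6.6  4. ]
```

Emit:
step_arm([
  [186,-0.0062,-0.0046,-0.0002,0,0,-6],
  [186,-0.0072,-0.003,-0.0002,0,0,-7],
  [186,-0.0076,-0.0018,-0.0002,0,0,-7.5],
  [186,-0.0077,-0.0008,-0.0002,0,0,-7.5],
  [186,-0.0078,0.0002,-0.0002,0,0,-7.5],
  [186,-0.0077,0.0012,-0.0002,0,0,-7.5],
  [186,-0.0075,0.0022,-0.0002,0,0,-7.5],
  [186,-0.0071,0.0031,-0.0002,0,0,-7.5],
  [186,-0.0066,0.004,-0.0002,0,0,-7.5],
])

```text
clock: 14.95
position: [0.4755, -0.0191, 0.251]
eef_rot: [2.959, -1.051, 0.019]
ft_force: [2.3, -1.1, -0.5]
width: 0.271
```

```bash
python3 - <<'E'
from h import *
from rig import *
plan(observe(),9)
c=read_camera("scene");cv2.imwrite("pics/b1.png",cv2.resize(c["img"][60:270,150:350],None,fx=3,fy=3,interpolation=cv2.INTER_CUBIC))
E
```

```text
t 14.95 tcp [ 0.4755 -0.0191  0.251 ] x [ 0.776 -0.631  0.012] z [ 0.011 -0.006 -1.   ] F [ 2.3 -1.1 -0.5] w 25.2 q [-0.14 -0.23  1.78 -0.    1.58  0.54]
psi -123.9 r 60.6 jaw err -5.2 (apply 5.2)
F tang(cw) -2.5 rad -0.3 z -0.5
tilt fix deg [0.3 0.6 0. ]
1 [-5.5  5.7]
2 [-5.5  5.5]
3 [-4.7  6.2]
4 [-3.9  6.8]
5 [-3.   7.2]
6 [-2.   7.5]
7 [-1.   7.7]
8 [0.  7.8]
9 [1.  7.7]
```

View pics/b1.png

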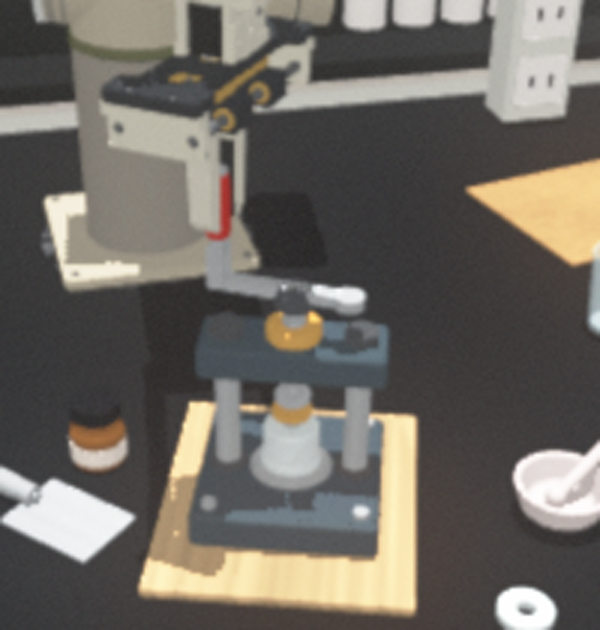

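Emit:
step_arm([
  [186,-0.0058,0.0053,-0.0002,0.3,0.5,-6],
  [186,-0.0055,0.0055,-0.0002,0,0,-6],
  [186,-0.0047,0.0062,-0.0002,0,0,-6.5],
  [186,-0.0039,0.0068,-0.0002,0,0,-7],
  [186,-0.003,0.0072,-0.0002,0,0,-7.5],
  [186,-0.002,0.0075,-0.0002,0,0,-7.5],
  [186,-0.001,0.0077,-0.0002,0,0,-7.5],
  [186,0,0.0078,-0.0002,0,0,-7.5],
  [186,0.001,0.0077,-0.0002,0,0,-7.5],
  [186,0.002,0.0075,-0.0002,0,0,-7.5],
])

```text
clock: 16.0
position: [0.4522, 0.0486, 0.2496]
eef_rot: [1.769, -2.588, 0.009]
ft_force: [-0.7, -2.3, 0.0]
width: 0.269
```

```bash
python3 - <<'E'
from h import *
from rig import *
plan(observe(),6)
E
```

```text
t 16.0 tcp [0.4522 0.0486 0.2496] x [-0.363 -0.932  0.009] z [-0.002 -0.008 -1.   ] F [-0.7 -2.3  0. ] w 25.0 q [ 0.   -0.28  1.82 -0.01  1.6   1.94]
psi 163.0 r 59.7 jaw err -4.3 (apply 4.3)
F tang(cw) -2.4 rad -0.0 z 0.0
tilt fix deg [ 0.5 -0.1  0. ]
1 [2.9 7.2]
2 [3.7 6.9]
3 [4.5 6.3]
4 [5.3 5.7]
5 [6.  4.9]
6 [6.6 4.1]
```

Emit:
step_arm([
  [186,0.0029,0.0072,-0.0002,0.5,0,-5.5],
  [186,0.0037,0.0069,-0.0002,0,0,-6.5],
  [186,0.0045,0.0063,-0.0002,0,0,-7],
  [186,0.0053,0.0057,-0.0002,0,0,-7],
])

```text
clock: 16.4
position: [0.4687, 0.0747, 0.249]
eef_rot: [1.131, -2.927, -0.003]
ft_force: [-1.4, -1.2, 0.4]
width: 0.271
```

Emit:
step_arm([
  [186,0.0055,0.0045,-0.0002,0,0,-5],
])

```text
clock: 16.5
position: [0.4742, 0.0792, 0.2488]
eef_rot: [0.999, -2.974, -0.003]
ft_force: [-2.4, -1.0, 1.4]
width: 0.271
```

```bash
python3 - <<'E'
from h import *
from rig import *
plan(observe(),3)
E
```

```text
t 16.5 tcp [0.4742 0.0792 0.2488] x [-0.797 -0.604  0.004] z [-0.005  0.    -1.   ] F [-2.4 -1.   1.4] w 25.2 q [ 0.06 -0.2   1.76  0.    1.59  2.55]
psi 126.2 r 59.5 jaw err 1.0 (apply -1.0)
F tang(cw) -2.6 rad 0.7 z 1.4
tilt fix deg [-0.  -0.3 -0. ]
1 [6.6 4.2]
2 [7.1 3.3]
3 [7.4 2.3]
```

Emit:
step_arm([
  [150,-0.001,-0.001,0,0,0,0],
  [80,-0.0005,0,0,0,0,0],
  [0,0,0,0,0,0,0],
  [0,0,0,0,0,0,0],
  [0,0,0,0,0,0,2],
  [0,0,0,0,0,0,5],
  [0,0,0,0,0,0,8.5],
  [0,0,0,0,0,0,8.5],
  [0,0,0,0,0,0,8.5],
  [0,0,0,0,0,0,8.5],
  [0,0,0,0,0,0,8.5],
  [0,0,0,0,0,0,8.5],
  [0,0,0,0,0,0,8.5],
  [0,0,0,0,0,0,8.5],
  [0,0,0,0,0,0,8.5],
  [0,0,0,0,0,0,8.5],
  [0,0,0,0,0,0,8.5],
  [0,0,0,0,0,0,8.5],
  [0,0,0,0,0,0,8.5],
  [0,0,0,0,0,0,8.5],
])

```text
clock: 18.5
position: [0.4716, 0.0754, 0.2504]
eef_rot: [3.116, -0.392, 0.007]
ft_force: [0.6, -0.4, 0.1]
width: 0.998
```

```bash
python3 - <<'E'
from h import *
from rig import *
plan(observe(),3)
E
```

```text
t 18.5 tcp [0.4716 0.0754 0.2504] x [ 0.969 -0.248  0.004] z [ 0.004 -0.002 -1.   ] F [ 0.6 -0.4  0.1] w 92.8 q [ 0.05 -0.22  1.77 -0.    1.59  0.3 ]
psi 130.4 r 58.1 jaw err -54.8 (apply 54.8)
F tang(cw) 0.2 rad -0.7 z 0.1
tilt fix deg [0.1 0.2 0. ]
1 [5.4 5.7]
2 [6.8 3.8]
3 [7.2 2.9]
```

Emit:
step_arm([
  [0,0,0.001,-0.0005,0,0,8.5],
  [0,0,0.001,-0.0005,0,0,8.5],
  [0,0,0.0007,-0.0005,0,0,8.5],
  [0,0,0,0,0,0,8.5],
  [60,0,0,0,0,0,8.5],
  [120,0,0,0,0,0,7],
  [186,0,0,0,0,0,2],
  [186,0,0,0,0,0,0],
  [186,0,0,0,0,0,0],
  [186,0,0,0,0,0,0],
  [186,0,0,0,0,0,0],
  [186,0,0,0,0,0,0],
  [186,0,0,0,0,0,0],
  [186,0,0,0,0,0,0],
])

```text
clock: 19.9
position: [0.4709, 0.0767, 0.2499]
eef_rot: [-2.966, -1.031, -0.011]
ft_force: [-0.2, -0.4, -0.5]
width: 0.272
```

```bash
python3 - <<'E'
from h import *
from rig import *
plan(observe(),8)
c=read_camera("scene");cv2.imwrite("pics/b2.png",cv2.resize(c["img"][60:270,150:350],None,fx=3,fy=3,interpolation=cv2.INTER_CUBIC))
E
```

```text
t 19.9 tcp [0.4709 0.0767 0.2499] x [0.784 0.62  0.007] z [ 0.006  0.003 -1.   ] F [-0.2 -0.4 -0.5] w 25.3 q [ 0.05 -0.23  1.78  0.    1.58 -0.62]
psi 130.1 r 59.6 jaw err -1.8 (apply 1.8)
F tang(cw) -0.4 rad -0.2 z -0.5
tilt fix deg [-0.2  0.3  0. ]
1 [6.3 4.6]
2 [6.8 3.8]
3 [7.2 2.8]
4 [7.6 1.9]
5 [7.7 0.9]
6 [ 7.8 -0.1]
7 [ 7.7 -1.2]
8 [ 7.5 -2.2]
```

View pics/b2.png

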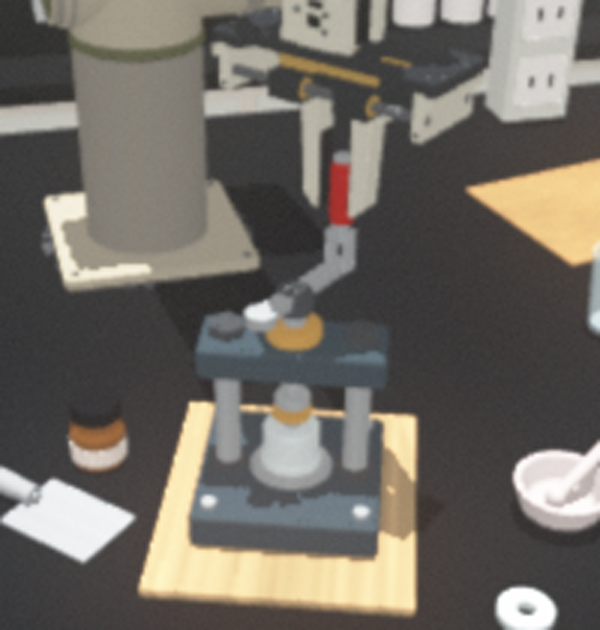

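Emit:
step_arm([
  [186,0.0063,0.0046,-0.0005,0,0.3,-6],
  [186,0.0068,0.0038,-0.0003,0,0,-7.5],
  [186,0.0072,0.0028,-0.0002,0,0,-7.5],
  [186,0.0076,0.0019,-0.0002,0,0,-7.5],
])

```text
clock: 20.35
position: [0.4983, 0.0897, 0.249]
eef_rot: [-3.131, -0.244, 0.0]
ft_force: [-1.9, 0.2, 1.8]
width: 0.27
```

```bash
python3 - <<'E'
from h import *
from rig import *
plan(observe(),4)
E
```

```text
t 20.35 tcp [0.4983 0.0897 0.249 ] x [ 0.988  0.155 -0.   ] z [-0.     0.001 -1.   ] F [-1.9  0.2  1.8] w 25.1 q [ 0.08 -0.14  1.7   0.    1.58 -0.08]
psi 100.7 r 59.5 jaw err -1.8 (apply 1.8)
F tang(cw) -1.8 rad 0.5 z 1.8
tilt fix deg [-0.1 -0.  -0. ]
1 [7.7 0.9]
2 [ 7.8 -0.1]
3 [ 7.7 -1.1]
4 [ 7.5 -2.1]
```

Emit:
step_arm([
  [186,0.0077,0.0009,-0.0004,0,0,-6],
  [186,0.0078,-0.0001,-0.0003,0,0,-7.5],
  [186,0.0077,-0.0011,-0.0002,0,0,-7.5],
  [186,0.0075,-0.0021,-0.0002,0,0,-7.5],
])

```text
clock: 20.75
position: [0.529, 0.0881, 0.2479]
eef_rot: [-3.088, 0.566, 0.004]
ft_force: [-1.7, 0.5, 1.8]
width: 0.272
```

```bash
python3 - <<'E'
from h import *
from rig import *
plan(observe(),4)
E
```

```text
t 20.75 tcp [0.529  0.0881 0.2479] x [ 0.935 -0.354 -0.003] z [-0.002  0.002 -1.   ] F [-1.7  0.5  1.8] w 25.3 q [ 0.07 -0.05  1.62  0.    1.57  0.43]
psi 70.9 r 60.3 jaw err -1.7 (apply 1.7)
F tang(cw) -1.7 rad -0.1 z 1.8
tilt fix deg [-0.1 -0.1 -0. ]
1 [ 6.9 -3.7]
2 [ 6.7 -3.9]
3 [ 6.1 -4.8]
4 [ 5.5 -5.5]
```

Emit:
step_arm([
  [186,0.0069,-0.0034,-0.0004,0,0,-6],
  [186,0.0067,-0.0039,-0.0003,0,0,-7.5],
  [186,0.0061,-0.0048,-0.0002,0,0,-7.5],
  [186,0.0055,-0.0055,-0.0002,0,0,-7.5],
])

```text
clock: 21.15
position: [0.5545, 0.0716, 0.2469]
eef_rot: [-2.839, 1.336, 0.007]
ft_force: [-1.4, 1.6, 1.7]
width: 0.272
```

```bash
python3 - <<'E'
from h import *
from rig import *
plan(observe(),4)
E
```

```text
t 21.15 tcp [0.5545 0.0716 0.2469] x [ 0.637 -0.77  -0.006] z [-0.003  0.005 -1.   ] F [-1.4  1.6  1.7] w 25.3 q [0.03 0.01 1.56 0.01 1.57 0.91]
psi 41.7 r 60.6 jaw err -2.1 (apply 2.1)
F tang(cw) -2.1 rad 0.0 z 1.7
tilt fix deg [-0.3 -0.2 -0. ]
1 [ 3.9 -6.9]
2 [ 3.9 -6.7]
3 [ 3.  -7.2]
4 [ 2.1 -7.5]
```

Emit:
step_arm([
  [186,0.0042,-0.0066,-0.0004,-0.3,-0.2,-5.5],
  [186,0.0039,-0.0067,-0.0003,0,0,-7.5],
  [186,0.003,-0.0072,-0.0002,0,0,-7.5],
  [186,0.0021,-0.0075,-0.0002,0,0,-7.5],
])

```text
clock: 21.55
position: [0.5683, 0.0446, 0.2459]
eef_rot: [-2.413, 2.007, 0.001]
ft_force: [-1.4, 1.6, 1.1]
width: 0.272
```

```bash
python3 - <<'E'
from h import *
from rig import *
plan(observe(),4)
E
```

```text
t 21.55 tcp [0.5683 0.0446 0.2459] x [ 0.182 -0.983 -0.002] z [ 0.001  0.002 -1.   ] F [-1.4  1.6  1.1] w 25.3 q [-0.01  0.04  1.54  0.    1.57  1.37]
psi 12.8 r 60.5 jaw err -2.3 (apply 2.3)
F tang(cw) -1.9 rad -1.0 z 1.1
tilt fix deg [-0.1  0.1  0. ]
1 [ 0.2 -7.9]
2 [ 0.2 -7.8]
3 [-0.8 -7.7]
4 [-1.8 -7.6]
```

Emit:
step_arm([
  [186,0.0006,-0.0076,-0.0004,0,0,-5.5],
  [186,0.0002,-0.0078,-0.0003,0,0,-7.5],
  [186,-0.0008,-0.0077,-0.0002,0,0,-7.5],
  [186,-0.0018,-0.0076,-0.0002,0,0,-7.5],
])

```text
clock: 21.95
position: [0.5674, 0.0146, 0.2452]
eef_rot: [-1.829, 2.547, 0.002]
ft_force: [0.7, 2.0, -0.1]
width: 0.271
```

```bash
python3 - <<'E'
from h import *
from rig import *
plan(observe(),4)
c=read_camera("scene");cv2.imwrite("pics/b3.png",cv2.resize(c["img"][60:270,150:350],None,fx=3,fy=3,interpolation=cv2.INTER_CUBIC))
E
```

```text
t 21.95 tcp [0.5674 0.0146 0.2452] x [-0.319 -0.948 -0.005] z [ 0.004  0.004 -1.   ] F [ 0.7  2.  -0.1] w 25.2 q [-0.07  0.03  1.55  0.    1.56  1.83]
psi -15.9 r 60.4 jaw err -2.7 (apply 2.7)
F tang(cw) -2.1 rad 0.1 z -0.1
tilt fix deg [-0.3  0.2  0. ]
1 [-3.5 -7.1]
2 [-3.6 -6.9]
3 [-4.4 -6.4]
4 [-5.2 -5.8]
```

View pics/b3.png

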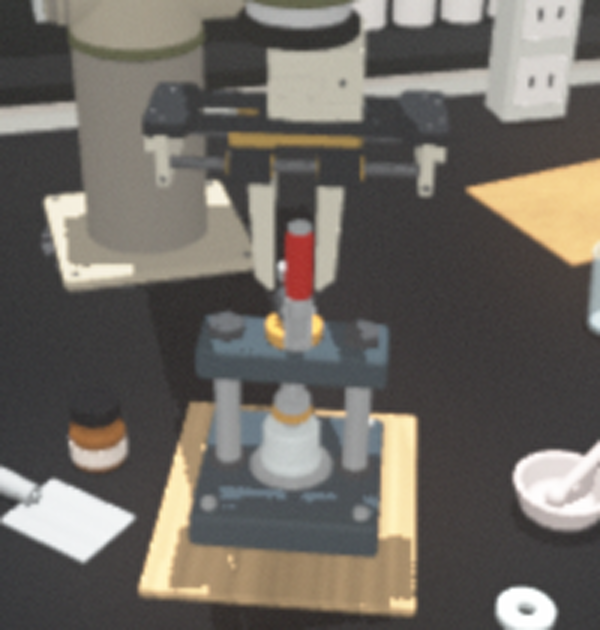

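Emit:
step_arm([
  [186,-0.0032,-0.0071,-0.0003,-0.3,0.2,-5],
  [186,-0.0036,-0.0069,-0.0003,0,0,-7.5],
  [186,-0.0044,-0.0064,-0.0002,0,0,-7.5],
  [186,-0.0052,-0.0058,-0.0002,0,0,-7.5],
])

```text
clock: 22.4
position: [0.5516, -0.0115, 0.2445]
eef_rot: [-1.154, 2.92, -0.001]
ft_force: [1.3, 1.5, 0.0]
width: 0.269
```

```bash
python3 - <<'E'
from h import *
from rig import *
plan(observe(),4)
E
```

```text
t 22.4 tcp [ 0.5516 -0.0115  0.2445] x [-0.73  -0.684 -0.001] z [ 0.002  0.    -1.   ] F [1.3 1.5 0. ] w 25.1 q [-0.11 -0.01  1.59  0.    1.56  2.27]
psi -45.2 r 60.1 jaw err -1.6 (apply 1.6)
F tang(cw) -2.0 rad -0.2 z 0.0
tilt fix deg [-0.   0.1  0. ]
1 [-6.3 -4.7]
2 [-6.5 -4.3]
3 [-7.  -3.4]
4 [-7.4 -2.5]
```

Emit:
step_arm([
  [186,-0.0061,-0.0049,-0.0003,0,0,-6.5],
  [186,-0.0065,-0.0043,-0.0003,0,0,-7],
  [186,0,0,0,0,0,0],
])

```text
clock: 22.7
position: [0.5392, -0.0207, 0.2442]
eef_rot: [-0.796, 3.036, -0.001]
ft_force: [-0.4, 0.0, 0.5]
width: 0.272
```

```bash
python3 - <<'E'
from h import *
from rig import *
plan(observe(),4)
E
```

```text
t 22.7 tcp [ 0.5392 -0.0207  0.2442] x [-0.871 -0.49  -0.003] z [ 0.003  0.    -1.   ] F [-0.4  0.   0.5] w 25.3 q [-0.13 -0.05  1.62  0.    1.56  2.5 ]
psi -60.1 r 59.9 jaw err -0.6 (apply 0.6)
F tang(cw) 0.3 rad -0.2 z 0.5
tilt fix deg [-0.   0.2  0. ]
1 [-7.2 -3.1]
2 [-7.4 -2.5]
3 [-7.6 -1.5]
4 [-7.8 -0.5]
```

Emit:
step_arm([
  [150,0.001,0.0006,0,0,0,0],
  [80,0.001,0.0006,0,0,0,0],
  [0,0,0,0,0,0,0],
  [0,0,0,0,0,0,0],
  [0,0,0,0,0,0,2],
  [0,0,0,0,0,0,5],
  [0,0,0,0,0,0,8.5],
  [0,0,0,0,0,0,8.5],
  [0,0,0,0,0,0,8.5],
  [0,0,0,0,0,0,8.5],
  [0,0,0,0,0,0,8.5],
  [0,0,0,0,0,0,8.5],
  [0,0,0,0,0,0,8.5],
  [0,0,0,0,0,0,8.5],
  [0,0,0,0,0,0,8.5],
  [0,0,0,0,0,0,8.5],
  [0,0,0,0,0,0,8.5],
  [0,0,0,0,0,0,8.5],
  [0,0,0,0,0,0,8.5],
  [0,0,0,0,0,0,8.5],
])

```text
clock: 24.7
position: [0.543, -0.0169, 0.2425]
eef_rot: [3.084, -0.6, -0.005]
ft_force: [0.7, 0.5, 0.1]
width: 0.996
```

```bash
python3 - <<'E'
from h import *
from rig import *
plan(observe(),1)
E
```

```text
t 24.7 tcp [ 0.543  -0.0169  0.2425] x [ 0.927 -0.375 -0.003] z [-0.003  0.    -1.   ] F [0.7 0.5 0.1] w 92.6 q [-0.13 -0.03  1.61  0.    1.56  0.26]
psi -55.0 r 58.7 jaw err -57.0 (apply 57.0)
F tang(cw) -0.8 rad -0.0 z 0.1
tilt fix deg [-0.  -0.2 -0. ]
1 [-6.2 -4.7]
```

Emit:
step_arm([
  [0,-0.0006,-0.001,0.0005,0,0,8.5],
  [0,-0.0006,-0.001,0.0005,0,0,8.5],
  [0,-0.0004,-0.0006,0,0,0,8.5],
  [0,0,0,0,0,0,8.5],
  [60,0,0,0,0,0,8.5],
  [120,0,0,0,0,0,8],
  [186,0,0,0,0,0,3],
  [186,0,0,0,0,0,0],
  [186,0,0,0,0,0,0],
  [186,0,0,0,0,0,0],
  [186,0,0,0,0,0,0],
  [186,0,0,0,0,0,0],
  [186,0,0,0,0,0,0],
  [186,0,0,0,0,0,0],
])

```text
clock: 26.1
position: [0.5419, -0.0185, 0.2427]
eef_rot: [3.014, 0.882, -0.007]
ft_force: [-0.0, -0.7, -0.4]
width: 0.274
```

```bash
python3 - <<'E'
from h import *
from rig import *
plan(observe(),4)
E
```

```text
t 26.1 tcp [ 0.5419 -0.0185  0.2427] x [ 0.842  0.539 -0.005] z [-0.004 -0.003 -1.   ] F [-0.  -0.7 -0.4] w 25.5 q [-0.13 -0.03  1.61 -0.    1.56 -0.7 ]
psi -56.8 r 59.5 jaw err -0.6 (apply 0.6)
F tang(cw) 0.4 rad 0.6 z -0.4
tilt fix deg [ 0.2 -0.2  0. ]
1 [-6.8 -3.9]
2 [-7.2 -2.9]
3 [-7.5 -1.9]
4 [-7.7 -0.9]
```

Emit:
step_arm([
  [186,-0.0068,-0.0039,0.0,0.2,-0.2,-7],
  [186,-0.0072,-0.0029,-0.0002,0,0,-7.5],
  [186,-0.0075,-0.0019,-0.0002,0,0,-7.5],
  [186,-0.0077,-0.0009,-0.0002,0,0,-7.5],
])

```text
clock: 26.5
position: [0.5138, -0.0278, 0.2422]
eef_rot: [-3.139, -0.06, -0.006]
ft_force: [3.5, 0.1, -1.4]
width: 0.27
```

```bash
python3 - <<'E'
from h import *
from rig import *
plan(observe(),4)
E
```

```text
t 26.5 tcp [ 0.5138 -0.0278  0.2422] x [0.999 0.038 0.004] z [ 0.004  0.002 -1.   ] F [ 3.5  0.1 -1.4] w 25.1 q [-0.16 -0.12  1.69  0.    1.56 -0.19]
psi -85.7 r 59.1 jaw err -2.2 (apply 2.2)
F tang(cw) -3.5 rad 0.2 z -1.4
tilt fix deg [-0.1  0.2  0. ]
1 [-7.8 -0.5]
2 [-7.7  0.9]
3 [-7.5  1.9]
4 [-7.2  2.9]
```

Emit:
step_arm([
  [186,-0.0077,-0.0005,-0.0001,0,0,-6],
])

```text
clock: 26.6
position: [0.5064, -0.0283, 0.2421]
eef_rot: [-3.138, 0.113, -0.009]
ft_force: [4.2, 0.9, -2.8]
width: 0.273
```

Emit:
step_arm([
  [186,-0.0077,0.0008,-0.0002,0,0,-7],
])

```text
clock: 26.7
position: [0.4992, -0.0277, 0.2419]
eef_rot: [-3.125, 0.312, -0.012]
ft_force: [6.2, -0.8, -2.4]
width: 0.274
```

```bash
python3 - <<'E'
from h import *
from rig import *
plan(observe(),4)
E
```

```text
t 26.7 tcp [ 0.4992 -0.0277  0.2419] x [ 0.98  -0.198  0.007] z [ 0.008  0.001 -1.   ] F [ 6.2 -0.8 -2.4] w 25.4 q [-0.16 -0.16  1.73  0.    1.56  0.04]
psi -99.7 r 59.7 jaw err -1.7 (apply 1.7)
F tang(cw) -6.3 rad -0.2 z -2.4
tilt fix deg [-0.   0.4  0. ]
1 [-7.5  2.1]
2 [-7.3  2.8]
3 [-6.8  3.7]
4 [-6.3  4.6]
```

Emit:
step_arm([
  [186,-0.0062,0.0015,-0.0001,0,0.3,-5],
])

```text
clock: 26.8
position: [0.4935, -0.0265, 0.2419]
eef_rot: [-3.108, 0.457, -0.007]
ft_force: [6.4, -0.8, -3.4]
width: 0.27
```

Emit:
step_arm([
  [186,-0.0058,0.002,-0.0002,0,0,-6],
])

```text
clock: 26.9
position: [0.4885, -0.0249, 0.2418]
eef_rot: [3.078, -0.626, 0.011]
ft_force: [7.0, -3.1, -4.0]
width: 0.271
```

```bash
python3 - <<'E'
from h import *
from rig import *
plan(observe(),4)
E
```

```text
t 26.9 tcp [ 0.4885 -0.0249  0.2418] x [ 0.921 -0.39   0.007] z [ 0.007 -0.002 -1.   ] F [ 7.  -3.1 -4. ] w 25.2 q [-0.16 -0.19  1.76 -0.    1.56  0.25]
psi -110.4 r 59.8 jaw err -2.6 (apply 2.6)
F tang(cw) -7.7 rad 0.5 z -4.0
tilt fix deg [0.1 0.4 0. ]
1 [-7.   3.5]
2 [-6.6  4.1]
3 [-6.   4.9]
4 [-5.3  5.7]
```

Emit:
step_arm([
  [186,-0.005,0.0022,-0.0001,0,0,-4],
])

```text
clock: 27.0
position: [0.4842, -0.0232, 0.2417]
eef_rot: [3.052, -0.74, 0.015]
ft_force: [6.1, -3.4, -4.8]
width: 0.27
```

```bash
python3 - <<'E'
from h import *
from rig import *
plan(observe(),1)
E
```

```text
t 27.0 tcp [ 0.4842 -0.0232  0.2417] x [ 0.889 -0.458  0.01 ] z [ 0.009 -0.003 -1.   ] F [ 6.1 -3.4 -4.8] w 25.1 q [-0.15 -0.2   1.77 -0.    1.56  0.32]
psi -114.7 r 59.9 jaw err -2.5 (apply 2.5)
F tang(cw) -6.9 rad 0.6 z -4.8
tilt fix deg [0.2 0.5 0. ]
1 [-6.7  4.1]
```

Emit:
step_arm([
  [186,-0.0036,0.0018,0,0,0,-3],
  [186,-0.0008,0.0004,0,0,0,0],
])

```text
clock: 27.2
position: [0.4807, -0.0218, 0.2416]
eef_rot: [3.028, -0.828, 0.021]
ft_force: [1.2, -0.8, -1.5]
width: 0.273
```

```bash
python3 - <<'E'
from h import *
from rig import *
plan(observe(),1)
E
```

```text
t 27.2 tcp [ 0.4807 -0.0218  0.2416] x [ 0.861 -0.509  0.013] z [ 0.012 -0.005 -1.   ] F [ 1.2 -0.8 -1.5] w 25.4 q [-0.15 -0.22  1.79 -0.    1.56  0.38]
psi -118.4 r 60.2 jaw err -2.2 (apply 2.2)
F tang(cw) -1.4 rad 0.1 z -1.5
tilt fix deg [0.3 0.7 0. ]
1 [-6.2  4.8]
```

Emit:
step_arm([
  [186,-0.0033,0.0019,0,0.2,0.4,-2],
])

```text
clock: 27.3
position: [0.4781, -0.0205, 0.2417]
eef_rot: [3.014, -0.881, 0.012]
ft_force: [7.0, -3.7, -4.6]
width: 0.269
```

```bash
python3 - <<'E'
from h import *
from rig import *
plan(observe(),1)
E
```

```text
t 27.3 tcp [ 0.4781 -0.0205  0.2417] x [ 0.842 -0.539  0.008] z [ 0.007 -0.003 -1.   ] F [ 7.  -3.7 -4.6] w 25.0 q [-0.15 -0.22  1.79 -0.    1.57  0.42]
psi -121.1 r 60.3 jaw err -1.5 (apply 1.5)
F tang(cw) -7.9 rad -0.4 z -4.6
tilt fix deg [0.2 0.4 0. ]
1 [-5.9  5.2]
```

Emit:
step_arm([
  [186,0,0,0,0,0,0],
  [186,0,0,0,0,0,0],
  [150,0.001,-0.0006,0,0,0,0],
  [80,0.001,-0.0006,0,0,0,0],
  [0,0,0,0,0,0,0],
  [0,0,0,0,0,0,0],
  [0,0,0,0,0,0,0],
  [0,0,0,0,0,0,0],
  [0,0,0,0,0,0,0],
  [0,0,0,0,0,0,0],
  [0,0,0,0.02,0,0,0],
  [0,0,0,0.03,0,0,0],
  [0,0,0,0.04,0,0,0],
  [0,0,0,0.03,0,0,0],
  [0,0,0,0.01,0,0,0],
])

```text
clock: 28.8
position: [0.4773, -0.0211, 0.3726]
eef_rot: [3.015, -0.876, 0.0]
ft_force: [0.5, 1.2, 0.5]
width: 1.001
```

```bash
python3 - <<'E'
from h import *
from rig import *
o=observe();st(o)
for n in("scene","top"):
    c=read_camera(n);im=c["img"]
    cv2.imwrite(f"pics/{n}9.png",cv2.resize(im[60:270,150:350] if n=="scene" else im[120:310,150:400],None,fx=3,fy=3,interpolation=cv2.INTER_CUBIC))
    P=pts(c);m=red(im)&(P[...,2]>.2)&(P[...,2]<.31);q=P[m];v,u=np.nonzero(m)
    if n=="scene":
      for x in range(v.min(),v.max()+1,3):
        k=v==x;print(x,k.sum(),q[k].mean(0).round(4))
E
```

```text
t 28.8 tcp [ 0.4773 -0.0211  0.3726] x [ 0.844 -0.536  0.001] z [-0.    -0.002 -1.   ] F [0.5 1.2 0.5] w 93.1 q [-0.15 -0.21  1.54 -0.    1.81  0.42]
123 8 [ 0.4863 -0.0235  0.2816]
126 8 [ 0.4871 -0.0238  0.2749]
129 8 [ 0.4877 -0.024   0.2681]
132 8 [ 0.4871 -0.0241  0.2607]
135 8 [ 0.4867 -0.0241  0.2532]
138 8 [ 0.4867 -0.022   0.2457]
141 7 [ 0.4871 -0.0233  0.2386]
```

View pics/scene9.png

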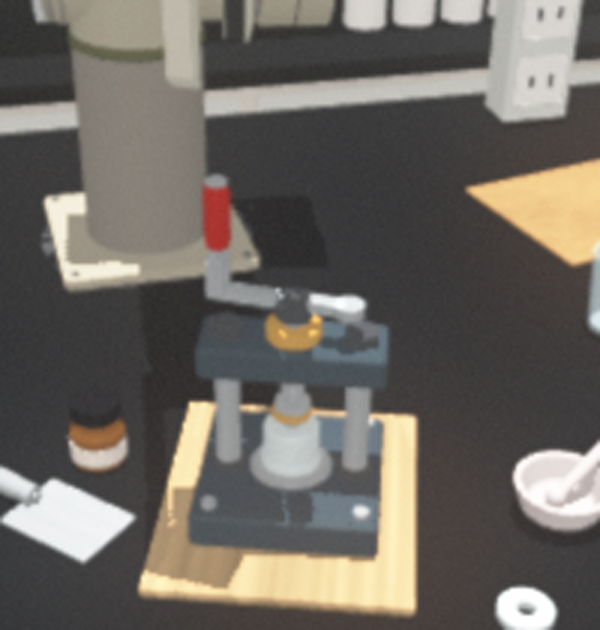

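View pics/top9.png

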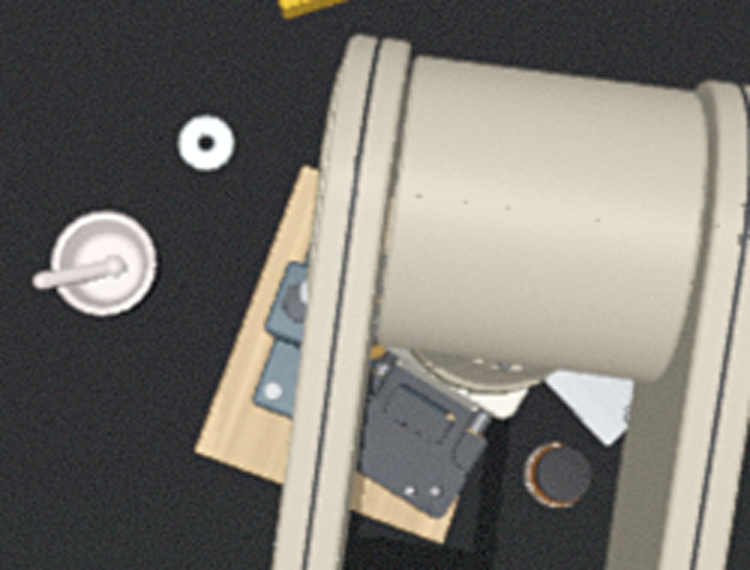

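```bash
python3 - <<'E'
from rig import *
print(finish_job())
E
```

```text
the job is handed in; nothing more can be done
None
```

The handle is upright, the crank is wound until it went tight, and the job was handed in at about 29 s. `finish_job()` gave no verdict.

- **Handle:** The first swing, gripping across the handle, slipped and left it about 20° short of upright. I regripped with the jaws in line with the bar and pushed it out until it met its stop, at about 10 N.
- **Winding:** I wound the crank clockwise with the fingers loosely round the grip, regripping twice, for about 1.3 turns. The pull was about 2 N while the screw ran free. It then rose over roughly the last 40° to about 8 N, some 6 N above free running, and I stopped there.
- **Last checks:** After I opened the fingers and lifted clear, the depth picture showed the red grip vertical to about 1 mm over 43 mm of height. The mortar, jar, spatula and ring looked unmoved, but I did not measure them, and the arm hid part of the spatula in the last top view.
- **Not certain:** I judged the force on the die only from the pull at the grip. Those readings scattered by about 1 N while tightening (7.7, then 6.9, then 7.9 N). I judged the die's position under the screw only by eye in the last scene picture.

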